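# Hang the round-dial gauge on the bench hook, dial outward

### The arm

A 6-joint arm with a two-finger parallel gripper is mounted at the origin on the work surface; the furniture and walls round the work are solid. World frame = base frame: x ahead of the robot, y to its left, z up, the work surface at z = 0. Lengths are in m, angles in rad, forces in N, time in s.
With the tool pointing down it reaches from about 0.35 to 0.775 m from the base axis. Payload 7.3 kg.
Tool frame: the origin (TCP) lies at the very end of the fingers, on their centre line; the grasp point (between the pads) lies 19 mm behind it; z points along the fingers, y is the line along which they close (so a half turn about z gives the same grasp; the last joint's range is limited). The gripper opens to 92 mm and grips with 3 to 60 N. Pads are 19 mm wide; open, the fingers measure 130 mm over their backs; the gripper's body (75 mm by 190 mm) begins 47 mm behind the grasp point.
Start: joints at [1.132, 0.342, 1.524, -0, 1.275, -0.146], TCP at [0.152, 0.503, 0.227] pointing down, gripper open.
Joint ranges: [-2.53, 2.53], [-0.77, 2.02], [0.04, 2.7], [-1, 4.14], [0.28, 2.66], [-3.11, 3.11]. Speed limits (rad/s): [2.57, 2.57, 3.14, 3.14, 3.14, 3.14].

### API

Orientations are given as [roll, pitch, yaw] about the fixed x, y, z axes, in that order (R = Rz(yaw) Ry(pitch) Rx(roll)).
In Python, from cell import robot, read_camera, get_calibration gives the robot as it stands. The module is installed in compiled form; this text tells all that it offers.
- The arm moves only by the tool send_rows, never from a script. Its argument "plan" is a list of rows, each a list of 2 entries, a list of its own where there are three numbers: the shift along the tool's x, y, z as a fraction of full scale, then the turn, a rotation vector about the tool's x, y, z as a fraction of full scale. A call has exactly 10 rows; each row shifts and turns the commanded pose from where the row before left it, along the tool's axes as they then stand; what a row does not reach is not made up. Full scale, the value 1, is 0.025 m for a shift and 90 degrees for a turn. A row lasts 1/8 s, in which the tool goes at most 62.5 mm and 10.7 degrees, less where a joint would pass 70% of its speed; a pose out of reach is approached as far as the arm can. A call with a number of a shift or a turn outside -1 to 1 is refused whole. A call with a gripper value outside its range is refused whole. "gripper" is the opening, from -1 (shut) to 1 (fully open), so that 0 is half open, set as the call begins (left out, the last holds). The fingers move at their own pace and stop on an object; "force" is the grip in N (left out, the last holds). Time passes only in rows, so rows that do not move let the fingers close, or fill a call up. It gives the time, the measured TCP pose, the force, the opening and the grip force at its end, in the units of the state.
- robot.observe(): the state, without advancing time (a new reading comes with each control period).
- read_camera(name): name is "side" or "top" or "wrist"; returns (picture, depth): 400x640x3 uint8, blue, green, red; 400x640 float32, m along the optical axis (not along the pixel's ray), 0 where there is no reading.
- get_calibration(name): a dict with "intrinsics" (3x3 intrinsics, pixels), "rvec" (rotation vector, rad) and "tvec" (3), from world to camera coordinates, as OpenCV has them. Camera axes: x right, y down, z forward; pixel columns grow to the right and rows downward; lengths in m; the calibration is good to about 2 mm. A picture is of the moment at which its call begins: read the wrist's pose just before it. get_calibration takes no time and is no camera call; for the wrist camera it gives the pose at the moment of the call.
- robot.hand_in(): hands the job in; it is judged then, once.
The state is a dict: "time": time; "qpos": joint angles; "qvel": joint speeds; "joint_efforts": joint torques, N m; "tool_pos": TCP position; "tool_rot": TCP orientation; "contact_force": force on the tool from outside, world axes, zero at the start; "torque": the same for the moment, N m; "opening": finger opening in m; "grip_force": force on a finger pad.
Only numpy, scipy, OpenCV 4.12 (cv2) and the standard library are available. Lean on these libraries where they do the work, as an engineer would, in place of code of your own. Each camera call takes 0.05 s, during which the arm holds its last target. There are 200 camera calls.

### The job

Two small grey bench gauges stand in white cradles. Take the one with the round dial, leaving the one with the upright strip scale where it is, and hang it by the window in its frame on the flat hook of the steel stand, so that it hangs straight and squarely with the dial facing outward, the way the hook points, away from the post. Let go of it.

Things in the scene. Friction and masses are not known exactly. Their poses are not given: they have to be found in the camera images.
- dial_gauge: Gauge to hang, about 0.12 kg, upright in a cradle. Origin: centre of its underside; z up, y across; the round dial (56 mm) is on its -x face, back plain. Case 16 x 64 x 64 mm (x, y, z); above it a frame 10 mm thick (x), 46 wide (y), z = 64 to 108, with a window through along x, 30 wide, z = 64 to 98. Grip from above across the frame's 46 mm width, at about z = 92.
- gauge_eye (a point): Middle of the window's upper edge (underside of the frame's 10 mm top bar), 98 mm above the dial gauge's origin; it rests on the hook when hung. Cradles (two alike, white): foot 60 x 90 x 6 mm, the gauge stands on it at z = 6 mm in a slot round its lowest 14 mm, open upward; lift it straight out.
- scale_gauge: The other gauge, same size, colour, frame, origin and axes, but with an upright rectangular strip scale (26 x 56 mm) on its -x face. It stands in the other cradle and stays there. Which cradle holds which gauge varies.
- hook_stand: Fixed steel hook stand. Origin: centre of the underside of its 90 x 90 x 10 mm base; z up. Post 14 mm thick at x = y = 0, clamp block 20 x 22 mm on top up to z = 214 mm. One flat hook arm points level to the stand's -x: 14 mm wide (y), z = 205 to 210 mm. At its end, x = -98 to -103, a lip rises to z = 222 mm, 12 mm above the arm. Free arm: x = -10 to -98.
- hook_seat (a point): Middle of the hook arm's upper face, where the gauge should hang: x = -55 mm, y = 0, z = 210 mm in the stand's frame.
- hook_tip (a point): Top of the upturned lip at the hook's free end: x = -100.5 mm, y = 0, z = 222 mm in the stand's frame.
There are look-alikes about, which are no part of the job. Leave any turquoise look-alike of the dial_gauge alone.

How it is judged:
By the outcome, as a careful person would: the job done as asked, in the order asked, and still so for the second after the job is handed in, with the robot touching nothing.
It also fails if it takes over 48 s, if anything falls off the work surface, if the arm or the gripper's body presses on something with over 40 N, if the wrist force passes 120 N, or if a joint passes its speed limit or range.

## Working session

There is one attempt and no reset: what is moved stays moved. The work goes in short steps, Python scripts to look and compute and a tool call to move; the robot and the scene stay as the last step left them, time stands still between calls to the robot, and variables do not carry over. Pictures are saved under pics/ and viewed, at most 10 in all, crops included, and the job is handed in when it is done.

Besides the shell and the picture viewer there is one more tool, called after "Call:" in YAML: its name, and indented under it one key for each argument. send_rows: Moves the arm, as the interface text tells. Shift numbers are shares of 0.025 m and turn numbers shares of 90 degrees, none past 1 either way. Its arguments: {"type":"object","properties":{"plan":{"type":"array"},"gripper":{"type":"number"},"force":{"type":"number"}},"required":["plan"]}

```bash
mkdir -p pics; cat > h.py <<'E'
import numpy as np, cv2
from cell import robot, read_camera, get_calibration
def cal(n):
    c=get_calibration(n); R=cv2.Rodrigues(np.array(c["rvec"],float))[0]
    return np.array(c["intrinsics"]),R,np.array(c["tvec"],float).ravel()
def pts(d,c):
    K,R,t=c; v,u=np.mgrid[:400,:640]
    P=np.stack([(u-K[0,2])/K[0,0]*d,(v-K[1,2])/K[1,1]*d,d],-1)
    return (P-t)@R
E
python3 - <<'E'
from h import *
o=robot.observe(); print({k:np.round(v,3).tolist() for k,v in o.items()})
for n in("side","top"):
    c=cal(n); im,d=read_camera(n); cv2.imwrite(f"pics/{n}0.png",im); np.savez(f"pics/{n}0.npz",im=im,d=d,K=c[0],R=c[1],t=c[2])
    print(n,-c[1].T@c[2], c[1][2], (d>0).mean())
E
```

```text
{'time': 0.0, 'qpos': [1.132, 0.343, 1.525, -0.0, 1.275, -0.146], 'qvel': [-0.001, -0.0, -0.0, 0.001, 0.0, -0.001], 'joint_efforts': [0.001, -43.125, -24.422, 0.072, 0.056, -0.0], 'tool_pos': [0.151, 0.502, 0.226], 'tool_rot': [-3.14, -0.0, 2.849], 'contact_force': [0.223, -0.143, -0.878], 'torque': [0.084, 0.003, -0.059], 'grip_force': 0.0, 'opening': 0.092}
side [ 0.99206649 -0.5325158   0.97546837] [-0.56212049  0.41766378 -0.71384699] 0.9959296875
top [ 0.19859668 -0.04577951  1.53895267] [ 0.13364931  0.00740558 -0.99100102] 0.99598828125
```

View pics/side0.png

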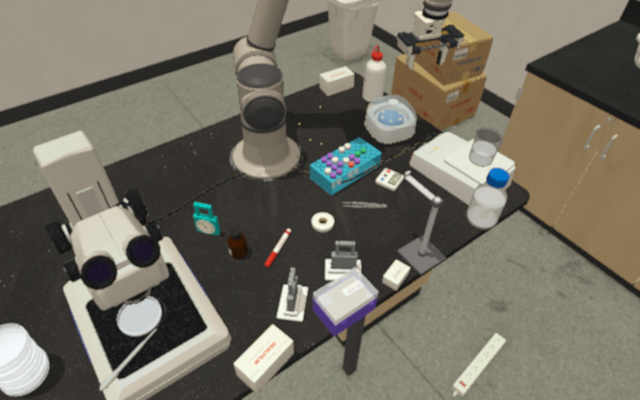

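View pics/top0.png

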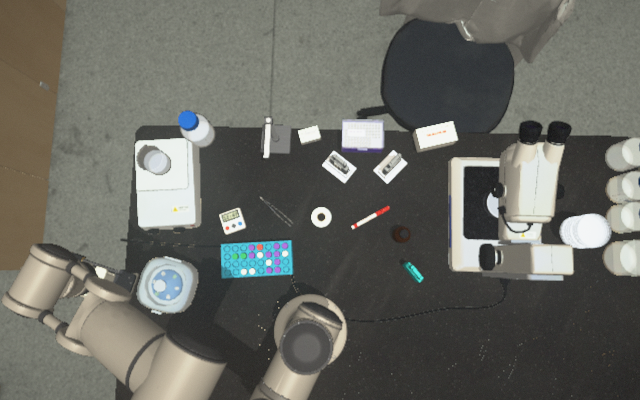

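The side view shows two grey gauges in white cradles at about (345,262) and (292,297), a turquoise look-alike at (206,220) and the hook stand at (425,225). In the top view these are at (340,165), (390,165), (413,271) and (270,137). I'll enlarge the two grey ones and the stand.

```bash
python3 - <<'E'
from h import *
s=np.load("pics/side0.npz"); t=np.load("pics/top0.npz")
a=cv2.resize(s["im"][230:330,265:375],None,fx=4,fy=4,interpolation=cv2.INTER_CUBIC)
b=cv2.resize(t["im"][115:190,255:415],None,fx=2.2,fy=2.2,interpolation=cv2.INTER_CUBIC)
c=cv2.resize(s["im"][165:275,390:450],None,fx=2,fy=2,interpolation=cv2.INTER_CUBIC)
m=np.zeros((400,800,3),np.uint8); m[:400,:440]=a; m[:b.shape[0],440:440+b.shape[1]]=b; m[180:400,500:620]=c
cv2.imwrite("pics/crop1.png",m)
P=pts(t["d"],(t["K"],t["R"],t["t"]))
for u,v in [(340,165),(390,165),(328,160),(352,170),(268,137),(267,120),(266,154),(282,140),(362,135),(310,135),(435,135)]: print((u,v),P[v,u].round(3))
E
```

```text
(340, 165) [ 0.484 -0.074  0.063]
(390, 165) [ 0.478 -0.215  0.113]
(328, 160) [ 0.507 -0.039  0.021]
(352, 170) [ 0.479 -0.112  0.014]
(268, 137) [0.526 0.121 0.216]
(267, 120) [0.572 0.126 0.216]
(266, 154) [0.479 0.125 0.217]
(282, 140) [0.567 0.103 0.015]
(362, 135) [ 0.574 -0.137  0.07 ]
(310, 135) [0.581 0.018 0.028]
(435, 135) [ 0.584 -0.355  0.053]
```

View pics/crop1.png

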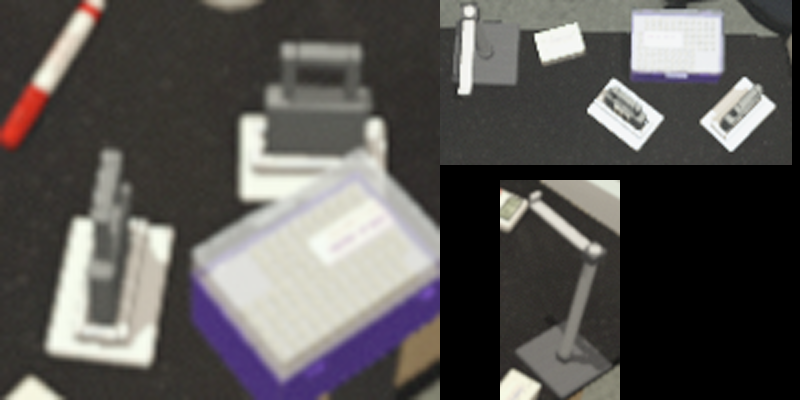

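```bash
python3 - <<'E'
from h import *
t=np.load("pics/top0.npz");s=np.load("pics/side0.npz")
P=pts(t["d"],(t["K"],t["R"],t["t"]))
def line(m,name,P=P):
    q=P[m]; (cx,cy),(w,h),a=cv2.minAreaRect((q[:,:2]*1000).astype(np.float32)); e=np.linalg.svd(q[:,:2]-q[:,:2].mean(0),full_matrices=0)[2][0]
    print(name,len(q),"rect",round(cx,1),round(cy,1),round(w,1),round(h,1),round(a,1),"mean",q.mean(0).round(4),"dir",np.degrees(np.arctan2(e[1],e[0])).round(1))
x,y,z=P[...,0],P[...,1],P[...,2]
line((z>.195)&(z<.24)&(x>.4)&(x<.65)&(abs(y-.12)<.06),"hook")
line((z>.003)&(z<.018)&(x>.48)&(x<.65)&(abs(y-.11)<.08),"base")
for n,c in(("A",(.48,-.075)),("B",(.478,-.215))):
    r=np.hypot(x-c[0],y-c[1])<.05
    line(r&(z>.095)&(z<.13),n+" bar"); line(r&(z>.05)&(z<.08),n+" case"); line(r&(z>.003)&(z<.012),n+" foot")
Q=pts(s["d"],(s["K"],s["R"],s["t"])); x,y,z=Q[...,0],Q[...,1],Q[...,2]
line((z>.195)&(z<.24)&(x>.4)&(x<.65)&(abs(y-.12)<.06),"hook s",Q)
line((z>.003)&(z<.018)&(x>.45)&(x<.65)&(abs(y-.11)<.07),"base s",Q)
for n,c in(("A",(.48,-.075)),("B",(.478,-.215))):
    r=np.hypot(x-c[0],y-c[1])<.05
    line(r&(z>.1)&(z<.13),n+" bar s",Q); line(r&(z>.03)&(z<.08),n+" body s",Q)
o=robot.observe(); from scipy.spatial.transform import Rotation as Ro
Rt=Ro.from_euler("xyz",o["tool_rot"]).as_matrix(); K,R,tt=cal("wrist")
print(K.round(1),"cam in tool",(Rt.T@(-R.T@tt-o["tool_pos"])).round(4),"\n",(R@Rt).round(3)); print("Rt",Rt.round(3))
E
```

```text
hook 252 rect 527.9 123.5 113.1 21.2 0.6 mean [0.533  0.1249 0.2119] dir 178.6
base 929 rect 550.1 110.1 159.3 139.0 89.6 mean [0.5546 0.1114 0.0087] dir -140.1
A bar 69 rect 491.9 -70.5 46.4 10.6 51.7 mean [ 0.4911 -0.0708  0.1126] dir -127.6
A case 100 rect 489.8 -69.5 63.0 17.9 56.1 mean [ 0.4867 -0.0708  0.0675] dir -124.4
A foot 256 rect 479.5 -74.4 92.5 96.6 38.6 mean [ 0.4768 -0.0741  0.0066] dir -84.8
B bar 61 rect 494.7 -226.1 10.0 44.8 45.4 mean [ 0.4944 -0.2252  0.1135] dir 136.8
B case 69 rect 492.6 -226.8 16.0 61.5 43.4 mean [ 0.4858 -0.223   0.0666] dir 128.9
B foot 283 rect 477.9 -215.5 92.7 97.5 38.2 mean [ 0.4788 -0.2152  0.0064] dir 65.5
hook s 314 rect 525.1 120.1 114.4 23.6 1.1 mean [0.5324 0.1206 0.2102] dir -2.2
base s 986 rect 533.9 109.6 168.2 136.8 0.8 mean [0.5695 0.1146 0.0091] dir 10.8
A bar s 115 rect 490.1 -73.6 45.3 14.0 54.2 mean [ 0.4914 -0.0745  0.1109] dir 53.4
A body s 366 rect 491.4 -75.3 64.0 17.3 51.7 mean [ 0.4934 -0.0779  0.0563] dir 52.2
B bar s 105 rect 494.2 -230.7 10.6 47.3 46.7 mean [ 0.4964 -0.2318  0.1116] dir -43.8
B body s 130 rect 491.8 -230.0 19.3 58.6 46.4 mean [ 0.4989 -0.2294  0.0624] dir -51.3
[[305.6   0.  323.2]
 [  0.  305.6 203.9]
 [  0.    0.    1. ]] cam in tool [ 0.071   0.0003 -0.1596] 
 [[ 0.     1.    -0.   ]
 [-0.965  0.    -0.264]
 [-0.264  0.     0.965]]
Rt [[-0.957  0.289 -0.001]
 [ 0.289  0.957 -0.001]
 [ 0.    -0.001 -1.   ]]
```

Call:
send_rows:
  plan:
    - [[-0.97, -1, -0.25], [0, 0, 0]]
    - [[-0.97, -1, -0.25], [0, 0, 0]]
    - [[-0.97, -1, -0.25], [0, 0, 0]]
    - [[-0.97, -1, -0.25], [0, 0, 0]]
    - [[-0.97, -1, -0.25], [0, 0, 0]]
    - [[-0.97, -1, -0.25], [0, 0, 0]]
    - [[-0.97, -1, -0.25], [0, 0, 0]]
    - [[-0.97, -1, -0.25], [0, 0, 0]]
    - [[-0.97, -1, -0.25], [0, 0, 0]]
    - [[-0.97, -1, -0.25], [0, 0, 0]]

```text
time: 1.35
tool_pos: [0.3117, 0.1922, 0.2893]
tool_rot: [-3.142, -0.0, 2.849]
contact_force: [1.1, 1.5, 0.3]
opening: 0.0916
grip_force: 0.0
```

Call:
send_rows:
  plan:
    - [[-0.97, -1, 0], [0, 0, 0]]
    - [[-0.97, -1, 0], [0, 0, 0]]
    - [[-0.97, -1, 0], [0, 0, 0]]
    - [[-0.97, -1, 0], [0, 0, 0]]
    - [[-0.97, -1, 0], [0, 0, 0]]
    - [[-0.97, -1, 0], [0, 0, 0]]
    - [[-0.4, -0.8, 0], [0, 0, 0.1]]
    - [[0, 0, 0], [0, 0, 0.1]]
    - [[0, 0, 0], [0, 0, 0.03]]
    - [[0, 0, 0], [0, 0, 0]]

```text
time: 2.6
tool_pos: [0.4112, -0.0144, 0.2889]
tool_rot: [-3.141, -0.001, 2.488]
contact_force: [0.2, 0.0, 0.6]
opening: 0.0919
grip_force: 0.0
```

```bash
python3 - <<'E'
from h import *
o=robot.observe(); print(o["time"],o["tool_pos"],o["tool_rot"])
c=cal("wrist"); im,d=read_camera("wrist"); np.savez("pics/w1.npz",im=im,d=d,K=c[0],R=c[1],t=c[2])
for p in([.491,-.072,.05],[.4945,-.228,.05]):
    q=c[0]@(c[1]@np.array(p)+c[2]); print(q[:2]/q[2])
cv2.imwrite("pics/w1.png",im)
E
```

```text
2.6 [ 0.41115088 -0.01436656  0.28892307] [-3.14138280e+00 -7.12983412e-04  2.48780924e+00]
[325.01149887 245.70128267]
[243.11249755 306.62743769]
```

View pics/w1.png

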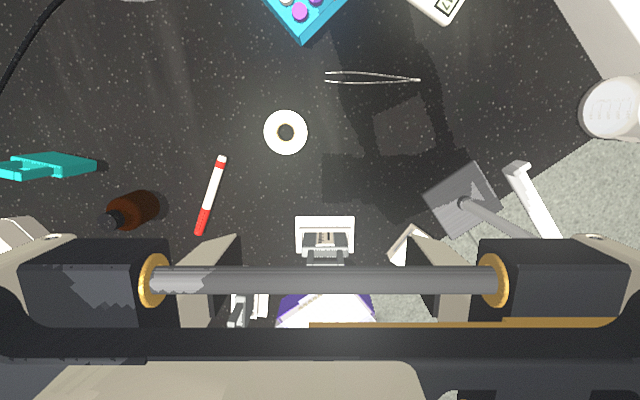

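The wrist view shows gauge A's front at (325,243), just above the gripper bar, and gauge B between the fingers at (240,312). The hook is at (520,190).

```bash
python3 - <<'E'
from h import *
im=np.load("pics/w1.npz")["im"]
a=cv2.resize(im[210:270,285:365],None,fx=5,fy=5,interpolation=cv2.INTER_CUBIC)
b=cv2.resize(im[280:330,215:275],None,fx=6,fy=6,interpolation=cv2.INTER_CUBIC)
m=np.zeros((300,780,3),np.uint8); m[:,:400]=a; m[:,410:770]=b; cv2.imwrite("pics/crop2.png",m)
E
```

```text
(no output)
```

View pics/crop2.png

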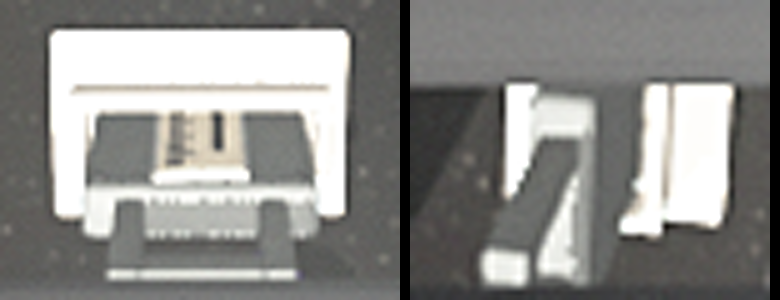

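Gauge A (wrist pixel (325,243)) has a tan rectangular strip with tick marks, so it is the scale gauge and stays. B (wrist (240,312), top view (390,165)) should be the dial gauge, and the turquoise one at (206,220) is excluded. I'll look at B's faces before reaching for it.

Call:
send_rows:
  plan:
    - [[-0.83, -0.12, 0], [0, 0, 0.108]]
    - [[-0.84, 0.02, 0], [0, 0, 0.108]]
    - [[-0.82, 0.17, 0], [0, 0, 0.108]]
    - [[-0.78, 0.3, 0], [0, 0, 0.108]]
    - [[-0.72, 0.43, 0], [0, 0, 0.108]]
    - [[-0.64, 0.55, 0], [0, 0, 0.108]]
    - [[-0.54, 0.65, 0], [0, 0, 0.108]]
    - [[-0.42, 0.73, 0], [0, 0, 0.108]]
    - [[-0.28, 0.79, 0], [0, 0, 0.108]]
    - [[-0.15, 0.82, 0], [0, 0, 0.108]]

```text
time: 3.9
tool_pos: [0.5591, -0.1641, 0.2889]
tool_rot: [-3.141, 0.0, 0.787]
contact_force: [-0.1, 0.3, 0.6]
opening: 0.0916
grip_force: 0.0
```

```bash
python3 - <<'E'
from h import *
o=robot.observe(); print(o["time"],o["tool_pos"],o["tool_rot"],o["qpos"])
c=cal("wrist"); im,d=read_camera("wrist"); np.savez("pics/w2.npz",im=im,d=d,K=c[0],R=c[1],t=c[2])
q=c[0]@(c[1]@np.array([.4945,-.228,.05])+c[2]); u,v=(q[:2]/q[2]).round().astype(int); print(u,v)
v0=min(max(v-60,0),280);u0=min(max(u-80,0),480)
cv2.imwrite("pics/w2.png",cv2.resize(im[v0:v0+120,u0:u0+160],None,fx=4,fy=4,interpolation=cv2.INTER_CUBIC))
E
```

```text
3.9 [ 0.55908321 -0.16408769  0.28894004] [-3.14113566e+00  5.81211521e-05  7.86940825e-01] [-4.17038188e-01  4.14036669e-01  1.24375854e+00  1.10055187e-04
  1.48424488e+00  3.66807789e-01]
323 241
```

View pics/w2.png

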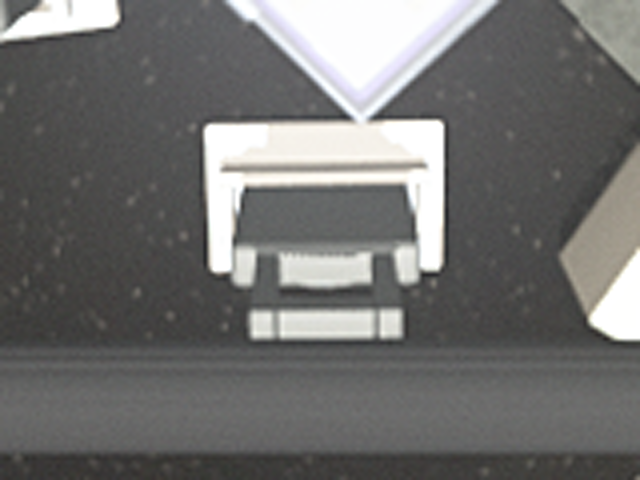

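B's near face at (323,241) is plain, so its dial faces the other way, towards about -135°. The picture also shows its window and top bar clearly. Next I'll measure B and the hook exactly.

```bash
python3 - <<'E'
from h import *
def rect(q,name):
    (cx,cy),(w,h),a=cv2.minAreaRect((q[:,:2]*1000).astype(np.float32)); e=np.linalg.svd(q[:,:2]-q[:,:2].mean(0),full_matrices=0)[2][0]
    print(name,len(q),"rect",round(cx,1),round(cy,1),round(w,1),round(h,1),round(a,1),"mean",(q.mean(0)*1000).round(1),"medz",np.median(q[:,2]).round(4),"dir",np.degrees(np.arctan2(e[1],e[0])).round(1))
for n in("side0","top0","w1","w2"):
    f=np.load(f"pics/{n}.npz"); P=pts(f["d"],(f["K"],f["R"],f["t"])); x,y,z=np.moveaxis(P,-1,0)
    ok=f["d"]>.05
    S={"Bbar":(np.hypot(x-.494,y+.228)<.04)&(abs(z-.114)<.005),
       "Bcase":(np.hypot(x-.494,y+.228)<.045)&(abs(z-.070)<.005),
       "arm":(abs(x-.51)<.033)&(abs(y-.122)<.03)&(abs(z-.210)<.006),
       "lip":(x<.49)&(x>.44)&(abs(y-.122)<.03)&(abs(z-.220)<.005),
       "block":(x>.55)&(x<.62)&(abs(y-.122)<.03)&(abs(z-.214)<.008),
       "basetop":(abs(x-.57)<.09)&(abs(y-.12)<.09)&(abs(z-.010)<.003)}
    for k,m in S.items():
        m=m&ok
        if m.sum()>8: rect(P[m],n+" "+k)
E
```

```text
side0 Bbar 83 rect 493.9 -230.3 10.3 46.3 46.9 mean [ 494.4 -230.3  113.3] medz 0.1134 dir -42.8
side0 Bcase 89 rect 495.0 -230.4 16.8 64.2 44.1 mean [ 502.  -233.6   69.2] medz 0.0689 dir -50.1
side0 arm 135 rect 509.9 123.1 16.8 64.6 89.4 mean [510.  121.8 209.1] medz 0.2092 dir -2.0
side0 lip 17 rect 471.4 123.1 15.5 5.8 89.3 mean [471.9 123.  219.5] medz 0.2196 dir -93.1
side0 block 102 rect 565.9 120.6 31.4 23.3 3.4 mean [569.4 119.5 212. ] medz 0.2122 dir 0.0
side0 basetop 769 rect 571.8 99.3 134.8 90.4 89.4 mean [575.3 116.4   9.8] medz 0.0098 dir 44.3
top0 Bbar 47 rect 495.0 -225.8 8.4 44.8 46.3 mean [ 495.2 -225.6  114.4] medz 0.1144 dir 136.3
top0 Bcase 46 rect 493.1 -228.4 15.5 63.7 40.3 mean [ 486.6 -222.4   69.9] medz 0.0698 dir 129.3
top0 arm 117 rect 510.7 125.9 13.8 64.3 88.5 mean [510.7 125.5 210.1] medz 0.2101 dir 178.8
top0 lip 13 rect 474.1 127.1 7.3 11.9 26.2 mean [474.  127.  220.1] medz 0.2208 dir -72.5
top0 block 94 rect 567.7 123.8 33.8 21.1 1.7 mean [568.9 124.5 213.2] medz 0.2132 dir 178.0
top0 basetop 425 rect 551.2 118.4 134.6 176.3 0.6 mean [563.2 117.5  10. ] medz 0.0099 dir -87.2
w1 Bbar 72 rect 480.8 -214.9 10.3 9.6 44.7 mean [ 480.2 -213.9  114. ] medz 0.1149 dir 37.6
w1 Bcase 263 rect 490.5 -223.5 16.3 52.5 48.4 mean [ 488.9 -219.2   70.6] medz 0.0709 dir -39.4
w1 arm 1383 rect 510.2 124.0 14.4 65.3 89.0 mean [509.9 123.6 211.3] medz 0.2115 dir -0.5
w1 lip 227 rect 471.8 124.8 5.3 14.1 0.3 mean [471.  124.4 221.2] medz 0.2222 dir -89.4
w1 basetop 3063 rect 571.7 99.3 138.1 90.9 88.8 mean [567.4 121.7  11.3] medz 0.0114 dir -77.0
w2 Bbar 353 rect 495.8 -228.3 9.8 45.6 46.0 mean [ 496.6 -228.   114.6] medz 0.115 dir 136.0
w2 Bcase 484 rect 494.9 -228.3 17.3 63.1 45.7 mean [ 496.9 -227.2   70.6] medz 0.0709 dir 136.2
w2 basetop 2884 rect 573.6 122.5 90.9 89.3 89.0 mean [561.1 107.4  11.2] medz 0.0113 dir -43.9
```

Call:
send_rows:
  plan:
    - [[-0.91, 0, 0], [0, 0, -0.01]]
    - [[-0.91, 0, 0], [0, 0, 0]]
    - [[-0.9, 0, 0], [0, 0, 0]]
    - [[-0.9, 0, 0], [0, 0, 0]]
    - [[0, 0, 1], [0, 0, 0]]
    - [[0, 0, 1], [0, 0, 0]]
    - [[0, 0, 1], [0, 0, 0]]
    - [[0, 0, 1], [0, 0, 0]]
    - [[0, 0, 1], [0, 0, 0]]
    - [[0, 0, 0], [0, 0, 0]]

```text
time: 5.2
tool_pos: [0.4946, -0.2279, 0.1625]
tool_rot: [-3.137, 0.001, 0.809]
contact_force: [-0.8, -0.2, -0.0]
opening: 0.092
grip_force: 0.0
```

Call:
send_rows:
  plan:
    - [[0, 0.03, 0.8], [0, 0, 0]]
    - [[0, 0, 0.8], [0, 0, 0]]
    - [[0, 0, 0.8], [0, 0, 0]]
    - [[0, 0, 0.6], [0, 0, 0]]
    - [[0, 0, 0.32], [0, 0, 0]]
    - [[0, 0, 0], [0, 0, 0]]
    - [[0, 0, 0], [0, 0, 0]]
    - [[0, 0, 0], [0, 0, 0]]
    - [[0, 0, 0], [0, 0, 0]]
    - [[0, 0, 0], [0, 0, 0]]

```text
time: 6.45
tool_pos: [0.4963, -0.2294, 0.0813]
tool_rot: [3.141, -0.0, 0.807]
contact_force: [-0.1, -0.6, 1.4]
opening: 0.0921
grip_force: 0.0
```

Call:
send_rows:
  plan:
    - [[0, 0, 0], [0, 0, 0]]
    - [[0, 0, 0], [0, 0, 0]]
    - [[0, 0, 0], [0, 0, 0]]
    - [[0, 0, 0], [0, 0, 0]]
    - [[0, 0, 0], [0, 0, 0]]
    - [[0, 0, 0], [0, 0, 0]]
    - [[0, 0, 0], [0, 0, 0]]
    - [[0, 0, 0], [0, 0, 0]]
    - [[0, 0, 0], [0, 0, 0]]
    - [[0, 0, 0], [0, 0, 0]]
  gripper: -1
  force: 20

```text
time: 7.7
tool_pos: [0.4962, -0.2293, 0.0811]
tool_rot: [-3.141, -0.0, 0.807]
contact_force: [-0.5, 1.1, 0.1]
opening: 0.046
grip_force: 20.0
```

Call:
send_rows:
  plan:
    - [[0, 0, -0.3], [0, 0, 0]]
    - [[0, 0, -0.4], [0, 0, 0]]
    - [[0, 0, -0.5], [0, 0, 0]]
    - [[0, 0, -0.8], [0, 0, 0]]
    - [[0, 0, -0.9], [0, 0, 0]]
    - [[0, 0, -0.9], [0, 0, 0]]
    - [[0, 0, -0.9], [0, 0, 0]]
    - [[0, 0, -0.8], [0, 0, 0]]
    - [[0, 0, -0.4], [0, 0, 0]]
    - [[0, 0, 0], [0, 0, 0]]

```text
time: 8.95
tool_pos: [0.4965, -0.2295, 0.2295]
tool_rot: [3.14, -0.0, 0.807]
contact_force: [1.1, -0.5, -1.0]
opening: 0.0457
grip_force: 20.0
```

```bash
python3 - <<'E'
from h import *
for k in range(1):
    o=robot.observe(); print(o["time"],o["tool_pos"],o["tool_rot"],o["qpos"],o["opening"],o["contact_force"])
# shares for a straight world move while turning: from here to (.425,.1245) yaw -1deg, over N rows
p=np.array(o["tool_pos"][:2]); yaw=np.degrees(o["tool_rot"][2]); g=np.array([.425,.1245]); N=20; 
dy=(-1-yaw)/N; d=(g-p)/N/.025
print("turn share/row",-dy/90)
for k in range(N):
    a=np.radians(yaw+dy*k); print(k,(d@[np.cos(a),np.sin(a)]).round(2),(d@[np.sin(a),-np.cos(a)]).round(2))
E
```

```text
8.95 [ 0.49648742 -0.22954339  0.22947219] [ 3.14005072e+00 -3.95084987e-04  8.06713775e-01] [-5.73253666e-01  3.79355444e-01  1.46000282e+00  9.90426348e-05
  1.30064551e+00  1.90802834e-01] 0.04569835970650697 [ 1.08144992 -0.54282838 -0.95451125]
turn share/row 0.02623405253347747
0 0.41 -0.59
1 0.39 -0.61
2 0.36 -0.63
3 0.34 -0.64
4 0.31 -0.65
5 0.28 -0.66
6 0.25 -0.68
7 0.23 -0.69
8 0.2 -0.69
9 0.17 -0.7
10 0.14 -0.71
11 0.11 -0.71
12 0.08 -0.72
13 0.05 -0.72
14 0.02 -0.72
15 -0.01 -0.72
16 -0.04 -0.72
17 -0.07 -0.72
18 -0.1 -0.72
19 -0.13 -0.71
```

Call:
send_rows:
  plan:
    - [[0.41, -0.59, 0], [0, 0, 0.026]]
    - [[0.39, -0.61, 0], [0, 0, 0.026]]
    - [[0.36, -0.63, 0], [0, 0, 0.026]]
    - [[0.34, -0.64, 0], [0, 0, 0.026]]
    - [[0.31, -0.65, 0], [0, 0, 0.026]]
    - [[0.28, -0.66, 0], [0, 0, 0.026]]
    - [[0.25, -0.68, 0], [0, 0, 0.026]]
    - [[0.23, -0.69, 0], [0, 0, 0.026]]
    - [[0.2, -0.69, 0], [0, 0, 0.026]]
    - [[0.17, -0.7, 0], [0, 0, 0.026]]

```text
time: 10.2
tool_pos: [0.4597, -0.0518, 0.2278]
tool_rot: [-3.14, 0.001, 0.397]
contact_force: [-0.0, 0.2, -1.1]
opening: 0.0461
grip_force: 20.0
```

Call:
send_rows:
  plan:
    - [[0.14, -0.71, 0], [0, 0, 0.026]]
    - [[0.11, -0.71, 0], [0, 0, 0.026]]
    - [[0.08, -0.72, 0], [0, 0, 0.026]]
    - [[0.05, -0.72, 0], [0, 0, 0.026]]
    - [[0.02, -0.72, 0], [0, 0, 0.026]]
    - [[-0.01, -0.72, 0], [0, 0, 0.026]]
    - [[-0.04, -0.72, 0], [0, 0, 0.026]]
    - [[-0.07, -0.72, 0], [0, 0, 0.028]]
    - [[-0.1, -0.72, 0], [0, 0, 0.028]]
    - [[-0.13, -0.71, 0], [0, 0, 0.028]]

```text
time: 11.45
tool_pos: [0.4226, 0.1247, 0.2279]
tool_rot: [3.141, 0.002, -0.021]
contact_force: [-0.2, -0.5, -1.6]
opening: 0.0458
grip_force: 20.0
```

```bash
python3 - <<'E'
from h import *
o=robot.observe(); print(o["time"],o["tool_pos"],o["tool_rot"],o["opening"],o["contact_force"])
for n in("side","top"):
    c=cal(n); im,d=read_camera(n); np.savez(f"pics/{n}1.npz",im=im,d=d,K=c[0],R=c[1],t=c[2])
    P=pts(d,c); x,y,z=np.moveaxis(P,-1,0)
    for lo,hi in((.14,.2),(.2,.215),(.2155,.225),(.235,.27)):
        m=(abs(x-.43)<.045)&(abs(y-.1245)<.05)&(z>lo)&(z<hi)
        if m.sum()>8: print(n,lo,m.sum(),P[m].mean(0).round(4),P[m].min(0).round(4),P[m].max(0).round(4))
s=np.load("pics/side1.npz")["im"]
c=cal("side"); q=c[0]@(c[1]@np.array([.47,.12,.2])+c[2]); u,v=(q[:2]/q[2]).astype(int); print(u,v)
cv2.imwrite("pics/side1.png",cv2.resize(s[v-75:v+75,u-80:u+80],None,fx=4,fy=4,interpolation=cv2.INTER_CUBIC))
E
```

```text
11.45 [0.42263263 0.12470199 0.22789509] [ 3.14144884e+00  1.63281795e-03 -2.09595321e-02] 0.045823301317777766 [-0.17399351 -0.52812139 -1.64012296]
side 0.14 265 [0.4262 0.1173 0.1777] [0.4121 0.0905 0.154 ] [0.4309 0.1563 0.1998]
side 0.2 118 [0.4304 0.1183 0.2081] [0.4138 0.0908 0.2   ] [0.4736 0.1571 0.215 ]
side 0.2155 97 [0.4313 0.1232 0.2182] [0.4134 0.0906 0.2155] [0.4737 0.1533 0.2244]
side 0.235 219 [0.4279 0.1242 0.253 ] [0.4149 0.0818 0.2355] [0.4342 0.1658 0.2698]
top 0.14 11 [0.4131 0.1437 0.1706] [0.4119 0.1309 0.1595] [0.4152 0.1584 0.1843]
404 178
```

View pics/side1.png

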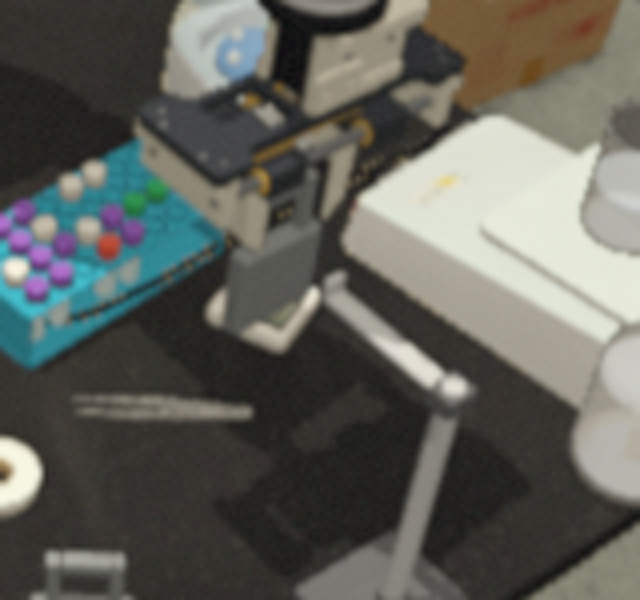

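The gauge is held upright at crop (275,280), just short of the lip at (335,285). The white item behind it is the timer on the table. I'll lower it 21 mm and thread the window over the lip.

Call:
send_rows:
  plan:
    - [[0, -0.03, 0.3], [0, 0, 0]]
    - [[0, 0, 0.3], [0, 0, 0]]
    - [[0, 0, 0.24], [0, 0, 0]]
    - [[0.2, 0, 0], [0, 0, 0]]
    - [[0.3, 0, 0], [0, 0, 0]]
    - [[0.3, 0, 0], [0, 0, 0]]
    - [[0.3, 0, 0], [0, 0, 0]]
    - [[0.3, 0, 0], [0, 0, 0]]
    - [[0.3, 0, 0], [0, 0, 0]]
    - [[0.3, 0, 0], [0, 0, 0]]

```text
time: 12.8
tool_pos: [0.4738, 0.124, 0.2077]
tool_rot: [-3.142, 0.0, -0.019]
contact_force: [0.0, -0.0, -1.1]
opening: 0.0461
grip_force: 20.0
```

Call:
send_rows:
  plan:
    - [[0.3, 0, 0], [0, 0, 0]]
    - [[0.3, 0, 0], [0, 0, 0]]
    - [[0.3, 0, 0], [0, 0, 0]]
    - [[0.3, 0, 0], [0, 0, 0]]
    - [[0.3, 0, 0], [0, 0, 0]]
    - [[0.25, 0, 0], [0, 0, 0]]
    - [[0, 0, 0.2], [0, 0, 0]]
    - [[0, 0, 0.2], [0, 0, 0]]
    - [[0, 0, 0.2], [0, 0, 0]]
    - [[0, 0, 0.12], [0, 0, 0]]

```text
time: 14.05
tool_pos: [0.5168, 0.1231, 0.1893]
tool_rot: [-3.142, 0.001, -0.019]
contact_force: [-0.2, -0.1, -1.2]
opening: 0.0459
grip_force: 20.0
```

Call:
send_rows:
  plan:
    - [[0, 0, 0.03], [0, 0, 0]]
    - [[0, 0, 0.02], [0, 0, 0]]
    - [[0, 0, 0.02], [0, 0, 0]]
    - [[0, 0, 0], [0, 0, 0]]
    - [[0, 0, 0], [0, 0, 0]]
    - [[0, 0, 0], [0, 0, 0]]
    - [[0, 0, 0], [0, 0, 0]]
    - [[0, 0, 0], [0, 0, 0]]
    - [[0, 0, 0], [0, 0, 0]]
    - [[0, 0, 0], [0, 0, 0]]

```text
time: 15.3
tool_pos: [0.5171, 0.1231, 0.188]
tool_rot: [-3.142, -0.0, -0.02]
contact_force: [0.4, 0.5, -1.4]
opening: 0.0459
grip_force: 20.0
```

```bash
python3 - <<'E'
from h import *
o=robot.observe(); print(o["time"],o["tool_pos"],o["tool_rot"],o["opening"],o["contact_force"])
for n in("side",):
    c=cal(n); im,d=read_camera(n)
    P=pts(d,c); x,y,z=np.moveaxis(P,-1,0)
    for lo,hi in((.09,.15),(.15,.17)):
        m=(abs(x-.518)<.03)&(abs(y-.1245)<.05)&(z>lo)&(z<hi)
        if m.sum()>8: print(n,lo,m.sum(),P[m].mean(0).round(4),P[m].min(0).round(4),P[m].max(0).round(4))
cv2.imwrite("pics/side2.png",cv2.resize(im[110:260,340:500],None,fx=4,fy=4,interpolation=cv2.INTER_CUBIC))
E
```

```text
15.3 [0.517063   0.12310795 0.18795936] [-3.14151025e+00 -1.22674057e-05 -1.95013970e-02] 0.045878131750447804 [ 0.39550603  0.48038072 -1.40320428]
side 0.09 194 [0.5204 0.1143 0.133 ] [0.5066 0.0875 0.1132] [0.5249 0.1556 0.1498]
side 0.15 112 [0.5204 0.115  0.1598] [0.5068 0.09   0.1503] [0.5246 0.1529 0.1698]
```

Call:
send_rows:
  plan:
    - [[0, 0, 0.02], [0, 0, 0]]
    - [[0, 0, 0], [0, 0, 0]]
    - [[0, 0, 0.02], [0, 0, 0]]
    - [[0, 0, 0], [0, 0, 0]]
    - [[0, 0, 0.02], [0, 0, 0]]
    - [[0, 0, 0], [0, 0, 0]]
    - [[0, 0, 0], [0, 0, 0]]
    - [[0, 0, 0], [0, 0, 0]]
    - [[0, 0, 0], [0, 0, 0]]
    - [[0, 0, 0], [0, 0, 0]]

```text
time: 16.6
tool_pos: [0.5171, 0.1231, 0.1868]
tool_rot: [-3.141, -0.0, -0.019]
contact_force: [-2.6, -0.1, 4.8]
opening: 0.0462
grip_force: 20.0
```

Call:
send_rows:
  plan:
    - [[0, 0, -0.01], [0, 0, 0]]
    - [[0, 0, 0], [0, 0, 0]]
    - [[0, 0, 0], [0, 0, 0]]
    - [[0, 0, 0], [0, 0, 0]]
    - [[0, 0, 0], [0, 0, 0]]
    - [[0, 0, 0], [0, 0, 0]]
    - [[0, 0, 0], [0, 0, 0]]
    - [[0, 0, 0], [0, 0, 0]]
    - [[0, 0, 0], [0, 0, 0]]
    - [[0, 0, 0], [0, 0, 0]]
  force: 4

```text
time: 17.85
tool_pos: [0.517, 0.1231, 0.1867]
tool_rot: [-3.141, 0.0, -0.019]
contact_force: [1.0, -0.3, -0.7]
opening: 0.0461
grip_force: 4.0
```

Call:
send_rows:
  plan:
    - [[0, 0, 0], [0, 0, 0]]
    - [[0, 0, 0], [0, 0, 0]]
    - [[0, 0, 0], [0, 0, 0]]
    - [[0, 0, 0], [0, 0, 0]]
    - [[0, 0, 0], [0, 0, 0]]
    - [[0, 0, 0], [0, 0, 0]]
    - [[0, 0, 0], [0, 0, 0]]
    - [[0, 0, 0], [0, 0, 0]]
    - [[0, 0, 0], [0, 0, 0]]
    - [[0, 0, 0], [0, 0, 0]]
  gripper: 0.7

```text
time: 19.1
tool_pos: [0.5171, 0.1231, 0.1867]
tool_rot: [-3.142, -0.0, -0.02]
contact_force: [-0.5, 0.2, -0.7]
opening: 0.0777
grip_force: 0.0
```

```bash
python3 - <<'E'
from h import *
o=robot.observe(); print(o["time"],o["tool_pos"],o["tool_rot"],o["opening"],o["contact_force"])
c=cal("side"); im,d=read_camera("side")
cv2.imwrite("pics/side3.png",cv2.resize(im[110:260,340:500],None,fx=4,fy=4,interpolation=cv2.INTER_CUBIC))
E
```

```text
19.1 [0.51706238 0.12310168 0.18672736] [-3.14150187e+00 -4.46687505e-05 -1.95071894e-02] 0.07774826258787584 [-0.52864711  0.20142827 -0.7008103 ]
```

View pics/side3.png

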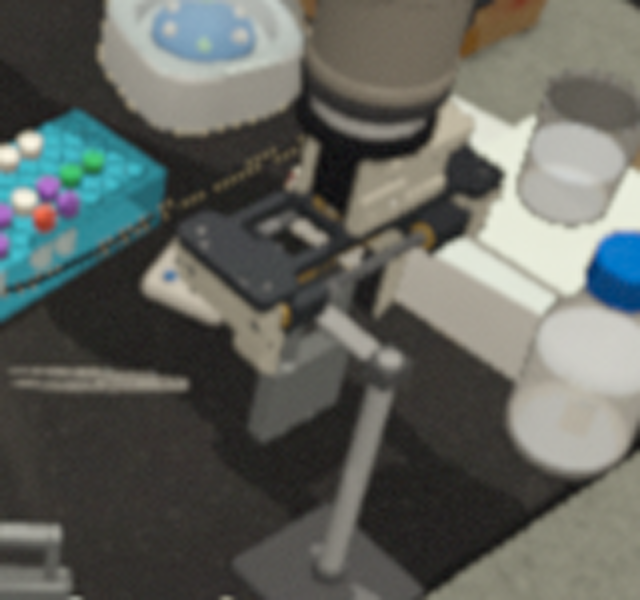

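The gauge hangs at crop (295,390) with the fingers open on either side of it. I'll lift straight up, slowly at first.

Call:
send_rows:
  plan:
    - [[0, 0, -0.2], [0, 0, 0]]
    - [[0, 0, -0.3], [0, 0, 0]]
    - [[0, 0, -0.5], [0, 0, 0]]
    - [[0, 0, -0.6], [0, 0, 0]]
    - [[0, 0, -0.6], [0, 0, 0]]
    - [[0, 0, -0.6], [0, 0, 0]]
    - [[0, 0, -0.8], [0, 0, 0]]
    - [[0, 0, -0.8], [0, 0, 0]]
    - [[-0.8, 0, -0.6], [0, 0, 0]]
    - [[-0.8, 0, 0], [0, 0, 0]]

```text
time: 20.4
tool_pos: [0.4771, 0.1239, 0.3135]
tool_rot: [-3.141, -0.003, -0.02]
contact_force: [0.1, -0.4, 0.3]
opening: 0.0782
grip_force: 0.0
```

Call:
send_rows:
  plan:
    - [[-0.9, 0, 0], [0, 0, 0]]
    - [[-0.9, 0, 0], [0, 0, 0]]
    - [[-0.7, 0.5, 0], [0, 0, 0]]
    - [[0, 1, 0], [0, 0, 0]]
    - [[0, 1, 0], [0, 0, 0]]
    - [[0, 1, 0], [0, 0, 0]]
    - [[0, 0.5, 0], [0, 0, 0]]
    - [[0, 0, 0], [0, 0, 0]]
    - [[0, 0, 0], [0, 0, 0]]
    - [[0, 0, 0], [0, 0, 0]]

```text
time: 21.65
tool_pos: [0.4126, 0.0258, 0.3117]
tool_rot: [-3.141, -0.0, -0.018]
contact_force: [0.0, 0.2, -0.4]
opening: 0.0783
grip_force: 0.0
```

```bash
python3 - <<'E'
from h import *
o=robot.observe(); print(o["time"],o["tool_pos"],o["opening"],o["contact_force"])
T=[]
for n in("side","top"):
    c=cal(n); im,d=read_camera(n); P=pts(d,c); x,y,z=np.moveaxis(P,-1,0)
    m=(abs(x-.518)<.03)&(abs(y-.1235)<.045)&(z>.105)&(z<.172)
    q=P[m]
    if m.sum()>8:
        A=np.c_[q[:,1:]-q[:,1:].mean(0),np.ones(len(q))]; k=abs(q[:,0]-np.median(q[:,0]))<.004
        print(n,m.sum(),q.min(0).round(4),q.max(0).round(4),"x=ay+bz+c",np.linalg.lstsq(A[k],q[k,0],rcond=None)[0].round(4))
    m=(abs(x-.518)<.03)&(abs(y-.1235)<.045)&(z>.213)&(z<.226)
    if m.sum()>8: print(n,"bar",m.sum(),P[m].mean(0).round(4),cv2.minAreaRect((P[m][:,:2]*1000).astype(np.float32)))
    cc=im[120:270,360:480] if n=="side" else im[100:200,240:420]
    T.append(cv2.resize(cc,(400,500) if n=="side" else (400,222),interpolation=cv2.INTER_CUBIC))
M=np.zeros((500,800,3),np.uint8); M[:,:400]=T[0]; M[:222,400:]=T[1]; cv2.imwrite("pics/fin.png",M)
E
```

```text
21.65 [0.41262651 0.02576113 0.31173319] 0.07834935843653824 [ 0.02102265  0.23888839 -0.40307677]
side 327 [0.5037 0.0872 0.1102] [0.5245 0.1537 0.172 ] x=ay+bz+c [0.0298 0.0045 0.5216]
side bar 87 [0.5162 0.1203 0.2183] ((519.0740966796875, 121.00778198242188), (18.438861846923828, 46.167724609375), 1.4609850645065308)
```

View pics/fin.png

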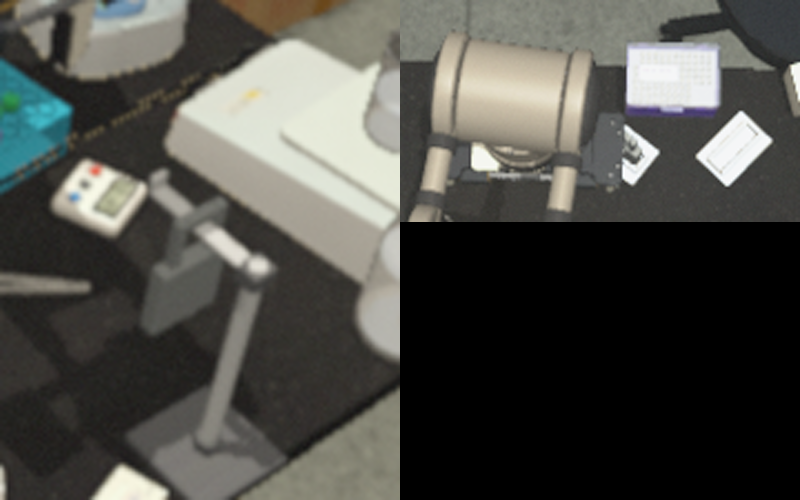

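The gauge hangs on the arm at (190,265) with its plain back toward the post. It is plumb and square to within about 1°. The scale gauge is still in its cradle, the other cradle is empty, and the gripper is clear.

```bash
python3 -c "
from cell import robot
print(robot.hand_in())"
```

```text
the job is handed in; nothing more can be done
None
```

The dial gauge hangs straight and square on the hook, released, with its plain back toward the post and so the dial outward (I never saw the dial itself, only the strip on the other gauge); the scale gauge is untouched in its cradle, and the job was handed in at about 22 s.

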